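Clamp a carton in the sprung packing jig and put a carry handle in it

TASK

Swing the packing jig's sprung arm back by its knob until the sear catches and holds it, then stand the narrow open carton on the jig's bed between the fence and the arm, long side along the fence and about level with the fence's middle. Press the trigger pad so that the arm springs in and clamps the carton flush against the fence, and then stand the black carry handle on its foot inside the clamped carton. Do not tip the carton over, and leave the other things on the bench where they are.

Things in the scene. Friction and masses are not known exactly. Their poses are not given: they have to be found in the camera images.
- jig: Clamping jig fixed to the bench: grey steel plate, x -125 to 135 mm, y -90 to 210 mm, 12 mm thick. Origin at bench level, z up; at zero yaw x points away from the robot. An aluminium fence stands on it along x from -85 to 65 mm; inner face (towards +y) at y -69 mm, top 42 mm above the bench. The arm's hinge is at x 100, y 0 mm. A carton home against the fence has its middle at y -39 mm
- bed (a point): Top of the jig plate (12 mm above the bench), middle of the bed between fence and cocked arm: set the carton down here, before clamping, with its long side along jig x. Jig x -10 (the fence's middle), y -24 mm; 45 mm from the fence's inner face. The clamped carton's middle must be within 30 mm of the fence's middle along x
- clamp_arm (a joint): Angle q (rad) of the sprung arm about its upright hinge. 0: sprung in over the empty bed (start). 0.2: parallel to the fence, holding a carton. Growing q swings the knob away from the fence, clockwise from above: the arm points from the hinge along jig (-cos(q-0.2), sin(q-0.2)). Cocked it rests on the sear at 1.05; draw it to 1.09 or more to catch; stop at 1.17. It always springs back towards 0
- knob_top (a point): Top centre of the black upright knob on the arm, 200 mm from the hinge: a cylinder 18 mm across, from 55 to 105 mm above the bench, that can turn in the fingers. The arm is a level aluminium bar 18 mm wide, underside 35 mm, top 55 mm above the bench, ending 212 mm from the hinge. Spring pull at the knob: 3 N (q 0) to 5 N (cocked), plus 1.8 N per rad/s of swing from a damper
- hinge_axis (a point): On the arm's upright hinge axis, 55 mm above the bench. Let go, the arm swings in at 2 to 3 rad/s
- sear (a joint): How far the trigger pad (sear) is pressed down, m. 0: up; 0.012: bottom. The cocked arm is let go between 0.006 and 0.009. Pressing takes 3 to 9 N; a spring brings it back up. The arm also pushes the sear down briefly as it passes over it while being cocked, then the sear springs up behind it
- pad_top (a point): Top centre of the steel trigger pad, 46 x 42 mm, 50 mm above the bench, at the outer end of the dark steel sear bar, 250 mm from the hinge, beyond the cocked arm's end. It moves straight down
- carton: Narrow open-topped carton of plain stiff cardboard, 130 mm long (its x), 60 mm wide (its y), 60 mm high, walls and floor 4 mm; the origin is the centre of its underside, z up. 0.15 kg. Starts upright on the bench
- handle: Black plastic carry handle: a flat foot 100 mm (its x) x 36 mm (its y), 8 mm thick, with an arched loop standing on it along x. The loop is a round bar 12 mm thick; its crown is straight for 44 mm and its centre line is 84 mm above the foot's underside (top of the handle 90 mm). The origin is the centre of the foot's underside, z up. 0.09 kg. Starts standing on its foot on the bench
- tape_roll: Roll of brown tape lying flat, 110 mm across, 48 mm high; the origin is the centre of its underside. A bystander, to be left alone
- glue_bottle: White plastic bottle standing up, 60 mm across, 160 mm high; the origin is the centre of its underside. A bystander, to be left alone
- wide_tray: Square open cardboard tray, 130 x 130 mm, 55 mm high; the origin is the centre of its underside. A bystander, to be left alone
- parcel: Small closed cardboard box with a paper band, 120 x 90 mm, 70 mm high; the origin is the centre of its underside. A bystander, to be left alone
- ruler: Flat steel ruler, 200 x 30 x 4 mm; the origin is the centre of its underside. A bystander, to be left alone
- stapler: Grey and black desk stapler, 140 mm long, 54 mm high; the origin is the centre of its underside. A bystander, to be left alone
There are look-alikes about, which are no part of the job. Leave any blue or purple look-alike of the carton alone.

How it is judged:
By the outcome, as a careful person would: the job done as asked, in the order asked, and still so for the second after the job is handed in, with the robot touching nothing.
It also fails if it takes over 72 s, if anything falls off the work surface, if the arm or the gripper's body presses on something with over 40 N, if the wrist force passes 120 N, or if a joint passes its speed limit or range.

ROBOT

A 7-joint arm with a two-finger parallel gripper is mounted at the origin on the work surface. World frame = base frame: x ahead of the robot, y to its left, z up, the work surface at z = 0. Lengths are in m, angles in rad, forces in N, time in s.
With the tool pointing down it reaches from about 0.4 to 0.85 m from the base axis. Payload 4.5 kg.
Tool frame: the origin (TCP) lies between the finger pads; the fingertips stand 22 mm ahead of it and the grasp point (between the pads) lies 3 mm ahead of it (bot.tip_reach is the distance from the TCP to the fingertips, in m); z points along the fingers, y is the line along which they close (so a half turn about z gives the same grasp; the last joint's range is limited). The gripper opens to 85 mm and grips with 20 to 120 N. Pads are 22 mm wide; open, the fingers measure 114 mm over their backs; the gripper's body (76 mm by 85 mm) begins 54 mm behind the grasp point. The pads swing forward as they close: fully open they stand 13 mm farther back than shut.
Start: joints at [1.35, 0.689, -0.195, 1.565, 0.157, 0.902, -0.215], TCP at [0.158, -0.605, 0.253] pointing down, gripper open.
Joint ranges: [-3.01, 3.01], [-0.46, 2.08], [-1.47, 1.51], [0.13, 2.56], [-1, 4.14], [0.04, 2.09], [-2.66, 2.66]. Speed limits (rad/s): [2.57, 2.57, 3.14, 3.14, 3.14, 3.14, 3.14].

INTERFACE

Orientations are given as a unit quaternion [x, y, z, w].
In Python, from bench import bot gives the robot as it stands.
- The arm moves only by the tool drive_tool, never from a script. Its argument "increments" is a list of rows, each a list of 7 numbers: the turn, a rotation vector about the tool's x, y, z in units of 4 degrees (1.0 is 4 degrees), then the shift along the tool's x, y, z in units of 40 mm (1.0 is 40 mm), then the opening, from 0 (shut) to 1 (fully open). A call has 1 to 10 rows; each row shifts and turns the commanded pose from where the row before left it, along the tool's axes as they then stand; what a row does not reach is not made up. A row lasts 1/12 s, in which the tool goes at most 41.7 mm and 7.16 degrees, less where a joint would pass 70% of its speed; a pose out of reach is approached as far as the arm can. A call with a number of a shift or a turn outside -1 to 1 is refused whole. A call with a gripper value outside its range is refused whole. The fingers move at their own pace and stop on an object; the grip force is fixed at half the most. Time passes only in rows, so rows that do not move let the fingers close. It gives the time, the measured TCP pose, the force, the opening and the grip force at its end, in the units of the state.
- bot.observe(): the state, without advancing time (a new reading comes with each control period).
- bot.snapshot(name): name is "side" or "top"; returns the picture (480x640x3 uint8, red, green, blue); there is no depth.
- bot.camera_model(name): a dict with "camera_matrix" (3x3 intrinsics, pixels), "D" ([k1, k2, p1, p2, k3] as OpenCV has them; the pictures are not rectified), "T" (4x4, takes a point from camera to world coordinates). Camera axes: x right, y down, z forward; pixel columns grow to the right and rows downward; lengths in m; the calibration is good to about 2 mm. A picture is of the moment at which its call begins. camera_model takes no time and is no camera call.
- bot.sign_off(): hands the job in; it is judged then, once.
Trained networks look in the newest picture that a camera, given by its name, has taken for a name from the list of things; names that differ only in an ending like _2 or _b are one class to them, and where a whole thing is asked for, a point or a joint stands for the part that bears it (a point fixed in the world has none). Each returns a list of dicts, best first, with "confidence" (0 to 1); they miss things now and then, are a little off and sometimes report something else, mostly with a low value. They report only what shows in the picture. A call takes as long as a camera call. They do not tell look-alikes from the thing itself.
- bot.find_in(camera, name): "at" ([x, y, z] in m, in world coordinates, good to about 4 mm: the middle of the surface that is visible of it).
The state is a dict: "time": time; "joint_positions": joint angles; "joint_vel": joint speeds; "tau": joint torques, N m; "position": TCP position; "ee_rot": TCP orientation; "wrist_force": force on the tool from outside, world axes, zero at the start; "torque": the same for the moment, N m; "width": opening from 0.0 (shut) to 1.0 (fully open); "gripper_force": force on a finger pad.
Only numpy, scipy, OpenCV 4.12 (cv2) and the standard library are available. Lean on these libraries where they do the work, as an engineer would, in place of code of your own. Each camera call takes 0.05 s, during which the arm holds its last target. There are 200 camera calls.

## Working session

There is one attempt and no reset: what is moved stays moved. The work goes in short steps, Python scripts to look and compute and a tool call to move; the robot and the scene stay as the last step left them, time stands still between calls to the robot, and variables do not carry over. Pictures are saved under pics/ and viewed, at most 13 in all, crops included, and the job is handed in when it is done.

Besides the shell and the picture viewer there is one more tool, called after "Request:" as name(argument=value, ...), one argument or row to a line, values as JSON. drive_tool: Moves the arm, as the interface text tells. Its arguments: {"type":"object","properties":{"increments":{"type":"array"}},"required":["increments"]}

```bash
mkdir -p pics; ls; python3 - <<'E'
from bench import bot
import cv2
s=bot.observe();print(s)
for c in("top","side"):
    im=bot.snapshot(c);cv2.imwrite(f"pics/{c}0.png",im[:,:,::-1])
    m=bot.camera_model(c);print(c,m["T"].round(3).tolist(),m["camera_matrix"].round(1).tolist())
    for n in["jig","clamp_arm","knob_top","hinge_axis","pad_top","carton","handle","wide_tray"]:
        print(n,[(d["at"] if isinstance(d["at"],list) else d["at"].round(3).tolist(),round(d["confidence"],2)) for d in bot.find_in(c,n)])
E
```

```text
pics
{'time': 0.0, 'joint_positions': array([ 1.34976506,  0.68999893, -0.19451052,  1.56637161,  0.15729272,
        0.90251622, -0.21510055]), 'joint_vel': array([ 1.06271798e-03, -2.97782501e-04,  2.89163662e-04, -9.00812901e-05,
        8.50498193e-04,  9.02435448e-04, -1.86517188e-04]), 'tau': array([-9.70297078e-04, -5.39600837e+01, -1.26675021e+00, -1.58541030e+01,
        9.01927619e-03,  9.47723893e-03, -3.85510802e-06]), 'position': array([ 0.15734417, -0.60421966,  0.25246726]), 'ee_rot': array([ 9.91888068e-01,  1.27110801e-01, -1.88535544e-04, -9.32579729e-04]), 'wrist_force': array([ 0.49948412,  0.16497169, -0.84415189]), 'torque': array([-0.00688989,  0.02575588,  0.03756927]), 'gripper_force': 0.0, 'width': 1.0024478604398295}
top [[-0.008, -0.986, 0.166, 0.297], [-1.0, 0.011, 0.019, -0.031], [-0.02, -0.165, -0.986, 1.351], [0.0, 0.0, 0.0, 1.0]] [[435.4, 0.0, 325.2], [0.0, 435.4, 246.6], [0.0, 0.0, 1.0]]
jig [([0.6447, -0.0379, 0.0146], 0.59)]
clamp_arm [([0.6444, -0.1119, 0.052], 0.88), ([0.5305, -0.5522, 0.0526], 0.43)]
knob_top [([0.645, -0.111, 0.0538], 0.74)]
hi
[... 357 characters left out ...]
[-0.113, -0.747, 0.655, -1.191], [0.004, -0.66, -0.751, 1.444], [0.0, 0.0, 0.0, 1.0]] [[578.7, 0.0, 324.9], [0.0, 578.7, 245.1], [0.0, 0.0, 1.0]]
jig [([0.6436, -0.0519, 0.0087], 0.72), ([0.5772, 0.4967, 0.0849], 0.59), ([0.6149, 0.0689, 0.0321], 0.43)]
clamp_arm [([0.6357, -0.118, 0.053], 0.85)]
knob_top [([0.6335, -0.1201, 0.0573], 0.58), ([0.6452, -0.0518, 0.0089], 0.17)]
hinge_axis [([0.6452, -0.0511, 0.0099], 0.75)]
pad_top [([0.6168, 0.0696, 0.0308], 0.69)]
carton [([0.3655, 0.1798, 0.0354], 0.94), ([0.2762, 0.4025, 0.0238], 0.94), ([0.4644, 0.3413, 0.0337], 0.81)]
handle [([0.5108, -0.3662, 0.0055], 0.96), ([0.4207, 0.5133, 0.0678], 0.46)]
wide_tray [([0.6785, -0.3963, 0.0046], 0.98)]
```

View pics/top0.png

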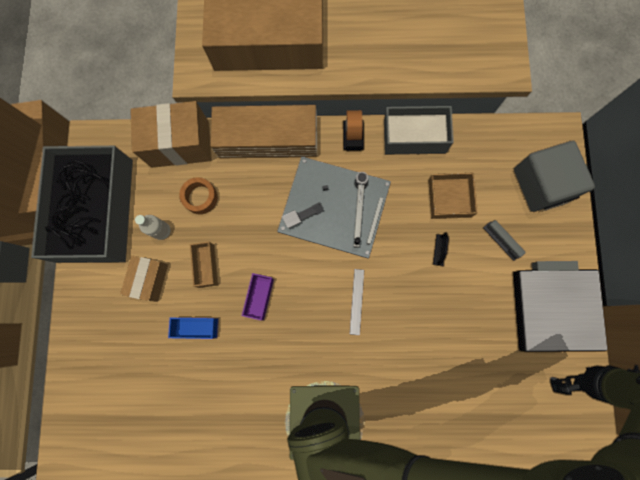

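View pics/side0.png

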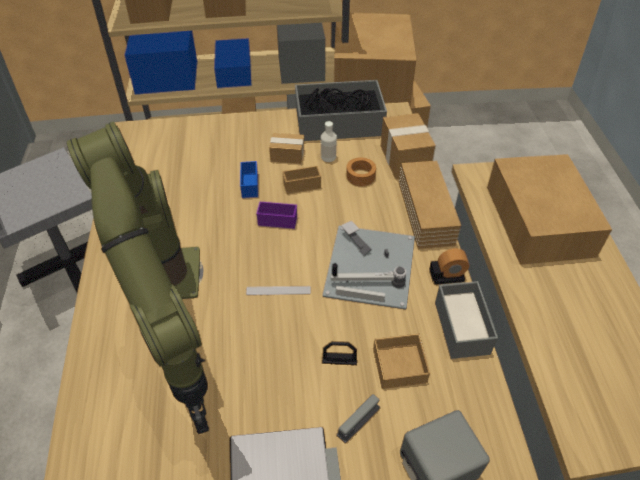

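The top view shows the jig plate at about (335,207), hinge (361,180), knob (357,242), pad (291,218), brown carton (204,265), and handle (441,249). I'll zoom in on these.

```bash
cat > h.py <<'E'
import numpy as np,cv2
from bench import bot
from scipy.spatial.transform import Rotation as R
def ray(c,px,z):
    m=bot.camera_model(c);K=np.array(m["camera_matrix"]);D=np.array(m["D"]);T=np.array(m["T"])
    u=cv2.undistortPoints(np.array(px,float).reshape(-1,1,2),K,D).reshape(-1,2)
    d=np.c_[u,np.ones(len(u))]@T[:3,:3].T;o=T[:3,3]
    return (o+d*((z-o[2])/d[:,2])[:,None])
def proj(c,P):
    m=bot.camera_model(c);T=np.linalg.inv(np.array(m["T"]))
    return cv2.projectPoints(np.array(P,float).reshape(-1,1,3),cv2.Rodrigues(T[:3,:3])[0],T[:3,3],np.array(m["camera_matrix"]),np.array(m["D"]))[0].reshape(-1,2)
E
python3 - <<'E'
import cv2,numpy as np
t=cv2.imread("pics/top0.png")
up=lambda a:cv2.resize(a,None,fx=4,fy=4,interpolation=cv2.INTER_CUBIC)
C=np.zeros((600,800,3),np.uint8)
C[:480,:520]=up(t[150:270,270:400])
C[:280,520:]=up(t[230:300,170:240])
C[280:560,520:]=up(t[215:285,405:475])
cv2.imwrite("pics/c.png",C)
E
```

```text
(no output)
```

View pics/c.png

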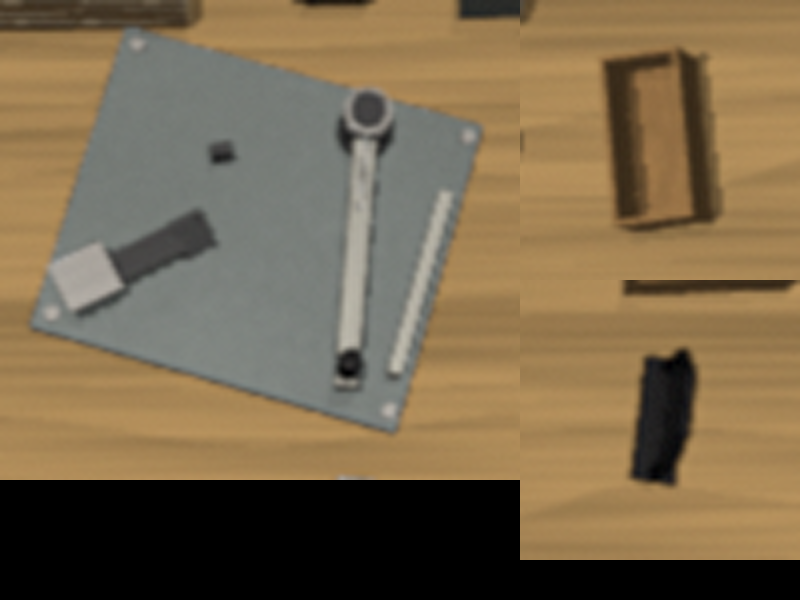

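The crops show the plate corners at crop (125,28), (482,126), (395,432), (32,326). They also show the carton rim on the right above and the handle below it, with its foot edge running from (645,355) to (632,480). Next I'll fit poses from these.

```bash
cat > fit.py <<'E'
from h import *
cr=lambda p,off:(np.array(p,float)+.5)/4-.5+off
def fit(L,W):
    L=np.array(L);W=W[:,:2];a=L-L.mean(0);b=W-W.mean(0)
    th=np.arctan2((a[:,0]*b[:,1]-a[:,1]*b[:,0]).sum(),(a*b).sum())
    Rm=np.array([[np.cos(th),-np.sin(th)],[np.sin(th),np.cos(th)]]);t=W.mean(0)-Rm@L.mean(0)
    return th,t,(L@Rm.T+t-W)*1e3,Rm
W=ray("top",cr([(125,28),(482,126),(395,432),(32,326)],(270,150)),.012)
th,t,e,J=fit([(.135,.21),(.135,-.09),(-.125,-.09),(-.125,.21)],W)
print("jig",th,t,e.round(1).tolist())
j=lambda x,y:J@np.array([x,y])+t
H=j(.1,0)
arm=lambda q,r:H+J@np.array([-np.cos(q-.2),np.sin(q-.2)])*r
print("hinge",H,ray("top",cr([(369,108)],(270,150)),.055))
for q in(0,.5,1.05,1.12,1.17):print("knob",q,arm(q,.2))
print("knobimg",ray("top",cr([(349,360)],(270,150)),.105))
print("padimg",ray("top",cr([(88,278)],(270,150)),.05),"arm1.05@.25",arm(1.05,.25))
print("bed",j(-.01,-.024),"home",j(-.01,-.039))
c=fit([(.065,.03),(.065,-.03),(-.065,-.03),(-.065,.03)],ray("top",cr([(603,60),(682,50),(695,218),(617,228)],(170-130,230)),.06))
print("carton",c[0],c[1],c[2].round(1).tolist())
h=fit([(.05,.018),(-.05,.018),(-.05,-.018)],ray("top",cr([(645,355),(632,480),(675,485)],(405-130,215-70)),.008))
print("handle",h[0],h[1],h[2].round(1).tolist())
# projections on both views for checking
def draw(c):
    im=bot.snapshot(c)[:,:,::-1].copy()
    P=[np.r_[j(x,y),.012] for x in(-.125,.135) for y in(-.09,.21)]+[np.r_[arm(0,.2),.105],np.r_[arm(1.05,.25),.05]]
    for f,hw,z in((c_,(.065,.03),.06),(h,(.05,.018),.008)):
        P+=[np.r_[f[3]@np.array([a*hw[0],b*hw[1]])+f[1],z] for a in(-1,1) for b in(-1,1)]
    P+=[np.r_[h[3]@np.array([a*.022,0])+h[1],.09] for a in(-1,1)]
    for p in proj(c,P):cv2.circle(im,tuple(int(round(v*8)) for v in p),8,(0,0,255),-1,cv2.LINE_AA,3)
    return im
if __name__=="__main__":
    c_=c
    im=draw("side");cv2.imwrite("pics/chk.png",cv2.resize(im[150:380,220:440],None,fx=2.6,fy=2.6,interpolation=cv2.INTER_CUBIC))
E
python3 fit.py
```

```text
jig -0.2950741591791561 [ 0.6298185  -0.09063948] [[2.1, 0.1], [1.4, -1.7], [-1.8, -1.3], [-1.7, 2.9]]
hinge [ 0.72549655 -0.11972056] [[ 0.73321569 -0.12160992  0.055     ]]
knob 0 [ 0.52639978 -0.10073436]
knob 0.5 [ 0.55987517 -0.00760653]
knob 1.05 [0.64290083 0.06242759]
knob 1.12 [0.65584307 0.06775848]
knob 1.17 [0.66530017 0.07100541]
knobimg [[ 0.52588729 -0.09946052  0.105     ]]
padimg [[0.60216796 0.09609855 0.05      ]] arm1.05@.25 [0.62225191 0.10796462]
bed [ 0.61327123 -0.11069411] home [ 0.60890907 -0.12504581]
carton 0.11869849532631739 [0.4643632  0.36446789] [[0.9, -0.1], [1.0, 0.3], [-0.8, -0.8], [-1.0, 0.6]]
handle -0.15974898796073358 [ 0.50932948 -0.36168693] [[0.8, 0.2], [0.4, 1.2], [-1.1, -1.4]]
```

View pics/chk.png

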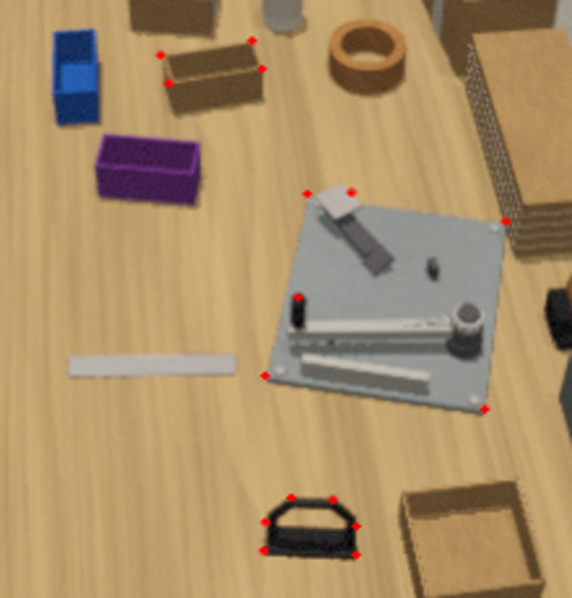

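The overlay agrees to about 2 mm in the side view: knob top, carton rim, handle crown and plate corners all line up. Next is a row-planning helper.

```bash
cat > plan.py <<'E'
from h import *
import json
def tgt(phi):return R.from_euler('z',phi)*R.from_euler('x',np.pi)
def plan(wps,dec=2):
    s=bot.observe();p=s["position"].copy();r=R.from_quat(s["ee_rot"])
    print("t",round(s["time"],2),"p",p.round(4),"F",s["wrist_force"].round(1),"w",round(s["width"],2));rows=[]
    for x,y,z,phi,w,n in wps:
        for k in range(n):
            rem=n-k
            dr=(r.inv()*tgt(phi)).as_rotvec()/rem/np.radians(4)
            dp=r.inv().apply(np.array([x,y,z])-p)/rem/.04
            dr=dr.round(dec);dp=dp.round(dec)
            rows.append(dr.tolist()+dp.tolist()+[w])
            p=p+r.apply(dp*.04);r=r*R.from_rotvec(dr*np.radians(4))
    a=np.array(rows);print("max turn",abs(a[:,:3]).max(),"shift",abs(a[:,3:6]).max())
    for i in range(0,len(rows),10):print(json.dumps(rows[i:i+10]).replace("-0.0,","0,").replace("0.0,","0,"))
H=np.array([.7255,-.1197]);th=-.295
def arm(q,r):
    a=q-.2;v=np.array([-np.cos(a),np.sin(a)])*r
    return H+np.array([v[0]*np.cos(th)-v[1]*np.sin(th),v[0]*np.sin(th)+v[1]*np.cos(th)])
E
python3 -c "
from plan import *
plan([(.526,-.10,.17,-.6,1,23),(.526,-.10,.088,-.6,1,5)])"
```

```text
t 0.95 p [ 0.1576 -0.6048  0.2533] F [-0.5 -0.6  0.3] w 1.0
max turn 0.54 shift 0.68
[[0, 0, 0.53, 0.53, -0.43, 0.09, 1], [0, 0, 0.53, 0.51, -0.45, 0.09, 1], [0, 0, 0.53, 0.49, -0.47, 0.09, 1], [0, 0, 0.53, 0.47, -0.49, 0.09, 1], [0, 0, 0.53, 0.46, -0.5, 0.09, 1], [0, 0, 0.53, 0.44, -0.52, 0.09, 1], [0, 0, 0.53, 0.42, -0.53, 0.09, 1], [0, 0, 0.53, 0.4, -0.55, 0.09, 1], [0, 0, 0.53, 0.38, -0.56, 0.09, 1], [0, 0, 0.53, 0.36, -0.58, 0.09, 1]]
[[0, 0, 0.53, 0.33, -0.59, 0.09, 1], [0, 0, 0.53, 0.31, -0.6, 0.09, 1], [0, 0, 0.53, 0.29, -0.61, 0.09, 1], [0, 0, 0.54, 0.27, -0.63, 0.09, 1], [0, 0, 0.53, 0.24, -0.63, 0.09, 1], [0, 0, 0.54, 0.22, -0.64, 0.09, 1], [0, 0, 0.53, 0.19, -0.65, 0.09, 1], [0, 0, 0.54, 0.17, -0.66, 0.09, 1], [0, 0, 0.53, 0.15, -0.67, 0.09, 1], [0, 0, 0.54, 0.12, -0.67, 0.09, 1]]
[[0, 0, 0.53, 0.1, -0.67, 0.09, 1], [0, 0, 0.54, 0.07, -0.68, 0.1, 1], [0, 0, 0.53, 0.04, -0.68, 0.09, 1], [0, 0, 0, 0, 0, 0.41, 1], [0, 0, 0, 0, 0, 0.41, 1], [0, 0, 0, 0, 0, 0.41, 1], [0, 0, 0, 0, 0, 0.41, 1], [0, 0, 0, 0, 0, 0.41, 1]]
```

Request:
drive_tool(
  increments=[
    [0, 0, 0.53, 0.53, -0.43, 0.09, 1],
    [0, 0, 0.53, 0.51, -0.45, 0.09, 1],
    [0, 0, 0.53, 0.49, -0.47, 0.09, 1],
    [0, 0, 0.53, 0.47, -0.49, 0.09, 1],
    [0, 0, 0.53, 0.46, -0.5, 0.09, 1],
    [0, 0, 0.53, 0.44, -0.52, 0.09, 1],
    [0, 0, 0.53, 0.42, -0.53, 0.09, 1],
    [0, 0, 0.53, 0.4, -0.55, 0.09, 1],
    [0, 0, 0.53, 0.38, -0.56, 0.09, 1],
    [0, 0, 0.53, 0.36, -0.58, 0.09, 1],
  ],
)

```text
time: 1.78
position: [0.319, -0.3846, 0.2174]
ee_rot: [0.998, -0.059, 0.0, 0.0]
wrist_force: [1.1, -1.6, -0.1]
width: 1.0
gripper_force: 0.0
```

Request:
drive_tool(
  increments=[
    [0, 0, 0.53, 0.33, -0.59, 0.09, 1],
    [0, 0, 0.53, 0.31, -0.6, 0.09, 1],
    [0, 0, 0.53, 0.29, -0.61, 0.09, 1],
    [0, 0, 0.54, 0.27, -0.63, 0.09, 1],
    [0, 0, 0.53, 0.24, -0.63, 0.09, 1],
    [0, 0, 0.54, 0.22, -0.64, 0.09, 1],
    [0, 0, 0.53, 0.19, -0.65, 0.09, 1],
    [0, 0, 0.54, 0.17, -0.66, 0.09, 1],
    [0, 0, 0.53, 0.15, -0.67, 0.09, 1],
    [0, 0, 0.54, 0.12, -0.67, 0.09, 1],
  ],
)

```text
time: 2.62
position: [0.479, -0.1646, 0.1813]
ee_rot: [0.97, -0.242, 0.0, -0.0]
wrist_force: [0.8, -0.4, -0.3]
width: 1.003
gripper_force: 0.0
```

Request:
drive_tool(
  increments=[
    [0, 0, 0.53, 0.1, -0.67, 0.09, 1],
    [0, 0, 0.54, 0.07, -0.68, 0.1, 1],
    [0, 0, 0.53, 0.04, -0.68, 0.09, 1],
    [0, 0, 0, 0, 0, 0, 1],
  ],
)

```text
time: 2.95
position: [0.5299, -0.0928, 0.1694]
ee_rot: [0.957, -0.291, 0.001, -0.002]
wrist_force: [-0.5, 0.0, 0.2]
width: 1.003
gripper_force: 0.0
```

```bash
python3 -c "
from plan import *
print(bot.observe()['joint_positions'].round(2))
plan([(.526,-.10,.088,-.6,1,6)])"
```

```text
[-0.01  0.71  0.17  1.92 -0.23  0.53 -1.84]
t 2.95 p [ 0.5299 -0.0928  0.1694] F [-0.5  0.   0.2] w 1.0
max turn 0.02 shift 0.34
[[-0.01, 0, 0.02, 0, 0.04, 0.34, 1], [-0.01, 0, 0.02, 0, 0.03, 0.34, 1], [-0.01, 0, 0.02, 0, 0.04, 0.34, 1], [-0.01, 0, 0.02, 0.01, 0.03, 0.34, 1], [-0.02, 0, 0.02, 0, 0.04, 0.34, 1], [-0.01, 0, 0.02, 0.01, 0.03, 0.33, 1]]
```

Request:
drive_tool(
  increments=[
    [0, 0, 0, 0, 0.04, 0.34, 1],
    [0, 0, 0, 0, 0.03, 0.34, 1],
    [0, 0, 0, 0, 0.04, 0.34, 1],
    [0, 0, 0, 0.01, 0.03, 0.34, 1],
    [0, 0, 0, 0, 0.04, 0.34, 1],
    [0, 0, 0, 0.01, 0.03, 0.33, 1],
    [0, 0, 0, 0, 0, 0, 0],
    [0, 0, 0, 0, 0, 0, 0],
    [0, 0, 0, 0, 0, 0, 0],
    [0, 0, 0, 0, 0, 0, 0],
  ],
)

```text
time: 3.78
position: [0.5226, -0.1073, 0.0897]
ee_rot: [0.955, -0.295, 0.001, -0.0]
wrist_force: [-0.6, -0.2, 0.3]
width: 0.456
gripper_force: 0.0
```

```bash
sed -i 's/p=p+r.apply(dp\*.04);r=r\*/p=p+(r*R.from_rotvec(dr*np.radians(2))).apply(dp*.04);r=r*/; s/dp=r.inv()/dp=(r*R.from_rotvec(dr*np.radians(2))).inv()/' plan.py
python3 -c "
from plan import *
s=bot.observe();p=s['position'];r=np.hypot(*(p[:2]-H));print(r,s['width'],s['gripper_force'])
plan([(*arm(q,.2),.088,-.5,0,1) for q in np.r_[.03:1.06:.06].tolist()+[1.1,1.13]]+[(*arm(1.13,.2),.088,-.5,0,1)])"
```

```text
0.20331066435638062 0.4562510641846709 0.0
t 3.78 p [ 0.5226 -0.1073  0.0897] F [-0.6 -0.2  0.3] w 0.46
max turn 1.42 shift 0.32
[[-0.01, -0.02, -1.42, -0.07, -0.32, 0.04, 0], [0, 0, 0, -0.1, -0.29, 0, 0], [0, 0, 0, -0.08, -0.28, 0, 0], [0, 0, 0, -0.07, -0.3, 0, 0], [0, 0, 0, -0.05, -0.29, 0, 0], [0, 0, 0, -0.03, -0.3, 0, 0], [0, 0, 0, -0.01, -0.3, 0, 0], [0, 0, 0, 0, -0.3, 0, 0], [0, 0, 0, 0.02, -0.3, 0, 0], [0, 0, 0, 0.04, -0.3, 0, 0]]
[[0, 0, 0, 0.06, -0.29, 0, 0], [0, 0, 0, 0.08, -0.29, 0, 0], [0, 0, 0, 0.09, -0.29, 0, 0], [0, 0, 0, 0.11, -0.28, 0, 0], [0, 0, 0, 0.12, -0.27, 0, 0], [0, 0, 0, 0.15, -0.26, 0, 0], [0, 0, 0, 0.16, -0.26, 0, 0], [0, 0, 0, 0.17, -0.24, 0, 0], [0, 0, 0, 0.15, -0.2, 0, 0], [0, 0, 0, 0.1, -0.11, 0, 0]]
[[0, 0, 0, 0, 0, 0, 0]]
```

Request:
drive_tool(
  increments=[
    [0, 0, 0, 0, 0, 0, 0],
    [0, 0, 0, 0, 0, 0, 0],
    [0, 0, 0, 0, 0, 0, 0],
    [0, 0, 0, 0, 0, 0, 0],
    [0, 0, 0, 0, 0, 0, 0],
    [0, 0, 0, 0, 0, 0, 0],
  ],
)

```text
time: 4.28
position: [0.5261, -0.1026, 0.0905]
ee_rot: [0.956, -0.293, 0.003, -0.003]
wrist_force: [5.0, 9.9, 5.0]
width: 0.194
gripper_force: 58.3
```

```bash
python3 -c "
from plan import *
s=bot.observe();p=s['position'];r=np.hypot(*(p[:2]-H));print(r,s['width'],s['gripper_force'],s['ee_rot'])
plan([(*arm(q,.2),.088,-.58,0,1) for q in np.r_[.03:1.06:.06].tolist()+[1.1,1.13]]+[(*arm(1.13,.2),.088,-.58,0,1)])"
```

```text
0.20012509673567838 0.19362383746375242 58.30369412899017 [ 0.95610398 -0.29299332  0.00296461 -0.00336085]
t 4.28 p [ 0.5261 -0.1026  0.0905] F [5.  9.9 5. ] w 0.19
max turn 0.21 shift 0.3
[[-0.12, -0.05, -0.21, -0.09, -0.18, 0.06, 0], [0, 0, 0, -0.12, -0.27, 0, 0], [0, 0, 0, -0.11, -0.28, 0, 0], [0, 0, 0, -0.09, -0.28, 0, 0], [0, 0, 0, -0.07, -0.3, 0, 0], [0, 0, 0, -0.06, -0.29, 0, 0], [0, 0, 0, -0.03, -0.3, 0, 0], [0, 0, 0, -0.02, -0.3, 0, 0], [0, 0, 0, -0.01, -0.3, 0, 0], [0, 0, 0, 0.02, -0.3, 0, 0]]
[[0, 0, 0, 0.04, -0.29, 0, 0], [0, 0, 0, 0.05, -0.3, 0, 0], [0, 0, 0, 0.07, -0.29, 0, 0], [0, 0, 0, 0.08, -0.29, 0, 0], [0, 0, 0, 0.11, -0.28, 0, 0], [0, 0, 0, 0.12, -0.27, 0, 0], [0, 0, 0, 0.14, -0.27, 0, 0], [0, 0, 0, 0.15, -0.26, 0, 0], [0, 0, 0, 0.14, -0.21, 0, 0], [0, 0, 0, 0.09, -0.12, 0, 0]]
[[0, 0, 0, 0, 0, 0, 0]]
```

Request:
drive_tool(
  increments=[
    [0, 0, 0, -0.09, -0.25, 0, 0],
    [0, 0, 0, -0.12, -0.27, 0, 0],
    [0, 0, 0, -0.11, -0.28, 0, 0],
    [0, 0, 0, -0.09, -0.28, 0, 0],
    [0, 0, 0, -0.07, -0.3, 0, 0],
    [0, 0, 0, -0.06, -0.29, 0, 0],
    [0, 0, 0, -0.03, -0.3, 0, 0],
    [0, 0, 0, -0.02, -0.3, 0, 0],
    [0, 0, 0, -0.01, -0.3, 0, 0],
  ],
)

```text
time: 5.03
position: [0.5556, -0.0098, 0.09]
ee_rot: [0.955, -0.297, -0.004, 0.002]
wrist_force: [-8.9, -3.0, 14.1]
width: 0.192
gripper_force: 60.6
```

```bash
python3 -c "
from plan import *
s=bot.observe();p=s['position'];v=p[:2]-H;r=np.hypot(*v);
print(r,s['width'],s['gripper_force'],s['ee_rot'],'q',.2+th-(np.arctan2(v[1],v[0])-np.pi),s['joint_positions'].round(2),arm(.51,.2))
plan([(*arm(q,.2),.090,-.58,0,1) for q in np.r_[.57:1.06:.06].tolist()+[1.1,1.13]])"
```

```text
0.20232035528712722 0.19233580766383349 60.5781751871109 [ 0.95484455 -0.29707416 -0.00398306  0.00172277] q 0.47928285453527475 [-0.16  0.86  0.16  1.9  -0.31  0.42 -1.94] [ 0.56099958 -0.00594758]
t 5.03 p [ 0.5556 -0.0098  0.09  ] F [-8.9 -3.  14.1] w 0.19
max turn 0.33 shift 0.45
[[0.08, 0.1, -0.33, 0.07, -0.45, 0, 0], [0, 0, 0, 0.04, -0.3, 0, 0], [0, 0, 0, 0.05, -0.3, 0, 0], [0, 0, 0, 0.07, -0.29, 0, 0], [0, 0, 0, 0.08, -0.29, 0, 0], [0, 0, 0, 0.11, -0.28, 0, 0], [0, 0, 0, 0.12, -0.27, 0, 0], [0, 0, 0, 0.14, -0.27, 0, 0], [0, 0, 0, 0.15, -0.26, 0, 0], [0, 0, 0, 0.14, -0.2, 0, 0]]
[[0, 0, 0, 0.09, -0.13, 0, 0]]
```

Request:
drive_tool(
  increments=[
    [0, 0, 0, 0.05, -0.3, 0, 0],
    [0, 0, 0, 0.05, -0.3, 0, 0],
    [0, 0, 0, 0.06, -0.3, 0, 0],
    [0, 0, 0, 0.07, -0.29, 0, 0],
    [0, 0, 0, 0.09, -0.29, 0, 0],
    [0, 0, 0, 0.11, -0.28, 0, 0],
    [0, 0, 0, 0.12, -0.27, 0, 0],
    [0, 0, 0, 0.14, -0.27, 0, 0],
    [0, 0, 0, 0.15, -0.26, 0, 0],
    [0, 0, 0, 0.14, -0.2, 0, 0],
  ],
)

```text
time: 5.87
position: [0.6492, 0.0615, 0.0896]
ee_rot: [0.955, -0.296, -0.006, 0.001]
wrist_force: [-4.6, -2.4, 6.7]
width: 0.192
gripper_force: 60.0
```

Request:
drive_tool(
  increments=[
    [0, 0, 0, 0.09, -0.13, 0, 0],
    [0, 0, 0, 0, 0, 0, 0],
    [0, 0, 0, 0, 0, 0, 0],
  ],
)

```text
time: 6.12
position: [0.6574, 0.0645, 0.0896]
ee_rot: [0.955, -0.295, -0.004, -0.0]
wrist_force: [-7.8, 2.1, 9.7]
width: 0.193
gripper_force: 60.3
```

```bash
python3 -c "
from plan import *
s=bot.observe();p=s['position'];v=p[:2]-H;r=np.hypot(*v);
print(r,s['width'],s['gripper_force'],s['ee_rot'],'q',.2+th-(np.arctan2(v[1],v[0])-np.pi),s['joint_positions'].round(2))
plan([(*arm(1.05,.2),.090,-.58,0,2)])"
```

```text
0.1964033032185413 0.19349032397766794 60.30778169631958 [ 9.55352381e-01 -2.95444391e-01 -3.79613703e-03 -1.71229816e-04] q 1.1217892970346128 [-0.28  0.96  0.23  1.57 -0.31  0.66 -2.07]
t 6.12 p [0.6574 0.0645 0.0896] F [-7.8  2.1  9.7] w 0.19
max turn 0.14 shift 0.14
[[0.01, 0.05, -0.14, -0.14, 0.12, 0, 0], [0.02, 0.06, -0.14, -0.13, 0.13, -0.01, 0]]
```

Request:
drive_tool(
  increments=[
    [0, 0, 0, 0.06, -0.06, 0, 0],
    [0, 0, 0, 0, 0, 0, 0],
    [0, 0, 0, -0.15, 0.14, 0, 0],
    [0, 0, 0, -0.15, 0.15, 0, 0],
    [0, 0, 0, -0.12, 0.15, 0, 0],
    [0, 0, 0, 0, 0, 0, 0],
    [0, 0, 0, 0, 0, 0, 0],
  ],
)

```text
time: 6.7
position: [0.645, 0.059, 0.0898]
ee_rot: [0.955, -0.295, 0.005, -0.002]
wrist_force: [11.0, 1.3, -6.3]
width: 0.194
gripper_force: 60.1
```

```bash
python3 -c "
from plan import *
s=bot.observe();p=s['position'];v=p-np.array([.5261,-.1026,0]);print('q',2*np.arcsin(np.hypot(*v[:2])/.4))
im=bot.snapshot('side');cv2.imwrite('pics/s2.png',cv2.resize(im[200:320,310:430,::-1],None,fx=4,fy=4,interpolation=2))
plan([(.66,.06,.09,-.5,1,1)])"
```

```text
q 1.050651262557377
t 6.75 p [0.645  0.059  0.0899] F [11.2  0.4 -6.2] w 0.19
max turn 1.42 shift 0.31
[[-0.09, -0.13, -1.42, 0.31, -0.22, 0, 1]]
```

View pics/s2.png

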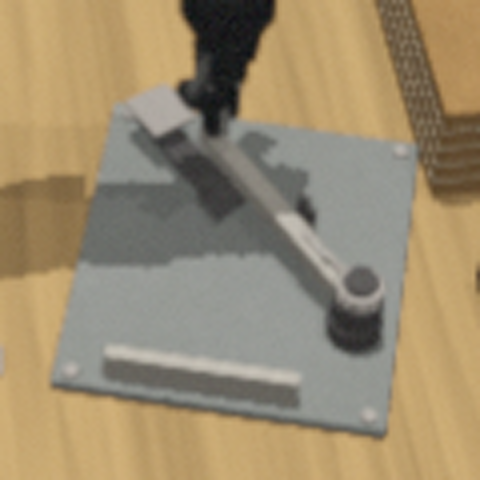

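The sear holds: q is about 1.05 and the force reversed as I eased the knob back. The picture also shows the arm resting by the pad. Next: release, rise, and go to the carton.

Request:
drive_tool(
  increments=[
    [0, 0, 0, 0, 0, 0, 0.6],
    [0, 0, 0, 0, 0, 0, 0.6],
    [0, 0, 0, 0, 0, 0, 0.6],
    [0, 0, 0, 0, 0, -0.4, 0.6],
    [0, 0, 0, 0, 0, -0.6, 1],
    [0, 0, 0, 0, 0, -0.6, 1],
    [0, 0, 0, 0, 0, -0.6, 1],
  ],
)

```text
time: 7.33
position: [0.6393, 0.0578, 0.1776]
ee_rot: [0.955, -0.296, -0.001, 0.0]
wrist_force: [0.8, 0.5, -0.1]
width: 0.989
gripper_force: 0.0
```

```bash
python3 -c "
from plan import *
plan([(.464,.364,.17,.119,1,14)])"
```

```text
t 7.33 p [0.6393 0.0578 0.1776] F [ 0.8  0.5 -0.1] w 0.99
max turn 0.74 shift 0.58
[[0, 0, -0.74, -0.56, -0.29, 0.01, 1], [0, 0, -0.74, -0.54, -0.32, 0.01, 1], [0, 0, -0.74, -0.53, -0.34, 0.01, 1], [0, 0, -0.73, -0.51, -0.37, 0.01, 1], [0, 0, -0.74, -0.49, -0.4, 0.02, 1], [0, 0, -0.73, -0.47, -0.42, 0.01, 1], [0, 0, -0.74, -0.45, -0.45, 0.02, 1], [0, 0, -0.73, -0.42, -0.47, 0.01, 1], [0, 0, -0.74, -0.4, -0.49, 0.02, 1], [0, 0.01, -0.73, -0.37, -0.51, 0.01, 1]]
[[0, 0, -0.74, -0.34, -0.52, 0.02, 1], [0, 0.01, -0.73, -0.32, -0.54, 0.01, 1], [0, 0, -0.74, -0.29, -0.56, 0.02, 1], [0.01, 0.01, -0.73, -0.26, -0.58, 0.01, 1]]
```

Request:
drive_tool(
  increments=[
    [0, 0, -0.74, -0.56, -0.29, 0.01, 1],
    [0, 0, -0.74, -0.54, -0.32, 0.01, 1],
    [0, 0, -0.74, -0.53, -0.34, 0.01, 1],
    [0, 0, -0.73, -0.51, -0.37, 0.01, 1],
    [0, 0, -0.74, -0.49, -0.4, 0.02, 1],
    [0, 0, -0.73, -0.47, -0.42, 0.01, 1],
    [0, 0, -0.74, -0.45, -0.45, 0.02, 1],
    [0, 0, -0.73, -0.42, -0.47, 0.01, 1],
    [0, 0, -0.74, -0.4, -0.49, 0.02, 1],
    [0, 0, -0.73, -0.37, -0.51, 0.01, 1],
  ],
)

```text
time: 8.17
position: [0.5191, 0.2808, 0.1717]
ee_rot: [0.999, -0.042, -0.0, 0.0]
wrist_force: [0.0, 0.0, -0.6]
width: 0.999
gripper_force: 0.0
```

Request:
drive_tool(
  increments=[
    [0, 0, -0.74, -0.34, -0.52, 0.02, 1],
    [0, 0, -0.73, -0.32, -0.54, 0.01, 1],
    [0, 0, -0.74, -0.29, -0.56, 0.02, 1],
    [0, 0, -0.73, -0.26, -0.58, 0.01, 1],
    [0, 0, 0, 0, 0, 0, 1],
    [0, 0, 0, 0, 0, 0, 1],
    [0, 0, 0, 0, 0, 0, 1],
  ],
)

```text
time: 8.75
position: [0.4728, 0.3676, 0.1693]
ee_rot: [0.998, 0.059, -0.0, 0.001]
wrist_force: [0.6, -0.7, -0.8]
width: 1.0
gripper_force: 0.0
```

```bash
python3 -c "
from plan import *
im=bot.snapshot('side');cv2.imwrite('pics/s3.png',cv2.resize(im[120:320,210:430,::-1],None,fx=2.6,fy=2.6,interpolation=2))
s=bot.observe();print(R.from_quat(s['ee_rot']).as_euler('xyz'),s['joint_positions'].round(2))
plan([(.464,.364,.052,.119,1,7)])"
```

```text
[ 3.13990950e+00 -1.84577967e-04  1.17033735e-01] [-0.81  0.77  0.13  1.73 -0.15  0.65 -2.05]
t 8.8 p [0.4733 0.367  0.1693] F [ 0.3 -0.3 -0.2] w 1.0
max turn 0.01 shift 0.42
[[0, 0, 0, -0.03, 0.01, 0.42, 1], [0, 0, 0, -0.03, 0.01, 0.42, 1], [0, 0, -0.01, -0.04, 0, 0.42, 1], [0.01, 0, 0, -0.04, 0.01, 0.42, 1], [0, 0, -0.01, -0.03, 0, 0.42, 1], [0.01, 0, 0, -0.04, 0.01, 0.42, 1], [0, 0, -0.01, -0.03, 0, 0.41, 1]]
```

View pics/s3.png

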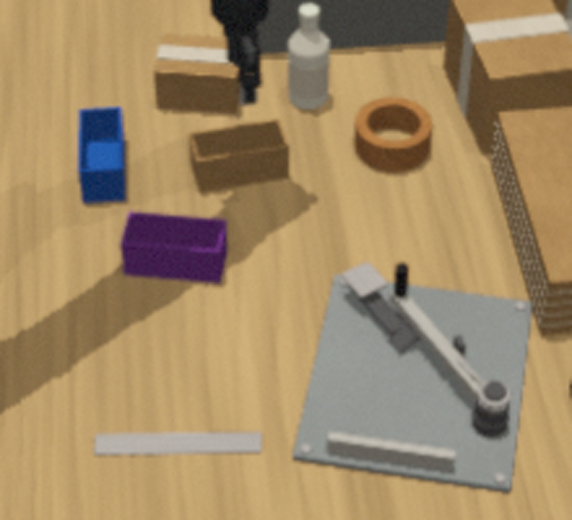

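The cocked arm is held with the knob free at about (402,280) in the crop. The gripper hovers over the brown carton, so I'll go down to it.

Request:
drive_tool(
  increments=[
    [0, 0, 0, -0.03, 0.01, 0.42, 1],
    [0, 0, 0, -0.03, 0.01, 0.42, 1],
    [0, 0, 0, -0.04, 0, 0.42, 1],
    [0, 0, 0, -0.03, 0.01, 0.42, 1],
    [0, 0, 0, -0.03, 0, 0.42, 1],
    [0, 0, 0, -0.03, 0.01, 0.42, 1],
    [0, 0, 0, -0.02, 0, 0.41, 1],
    [0, 0, 0, 0, 0, 0, 1],
    [0, 0, 0, 0, 0, 0, 1],
  ],
)

```text
time: 9.55
position: [0.4649, 0.3644, 0.0517]
ee_rot: [0.998, 0.059, -0.0, 0.001]
wrist_force: [-0.3, 0.2, 0.6]
width: 1.0
gripper_force: 0.0
```

Request:
drive_tool(
  increments=[
    [0, 0, 0, 0, 0, 0, 0.4],
    [0, 0, 0, 0, 0, 0, 0.4],
    [0, 0, 0, 0, 0, 0, 0.4],
    [0, 0, 0, 0, 0, 0, 0.4],
    [0, 0, 0, 0, 0, 0, 0.4],
    [0, 0, 0, 0, 0, 0, 0.4],
  ],
)

```text
time: 10.05
position: [0.4656, 0.3664, 0.0536]
ee_rot: [0.998, 0.059, 0.001, -0.001]
wrist_force: [-0.3, -1.4, 5.9]
width: 0.688
gripper_force: 66.0
```

Request:
drive_tool(
  increments=[
    [0, 0, 0, 0, 0, -0.25, 0.4],
    [0, 0, 0, 0, 0, -0.5, 0.4],
    [0, 0, 0, 0, 0, -0.6, 0.4],
    [0, 0, 0, 0, 0, -0.6, 0.4],
    [0, 0, 0, 0, 0, -0.6, 0.4],
    [0, 0, 0, 0, 0, -0.3, 0.4],
    [0, 0, 0, 0, 0, 0, 0.4],
    [0, 0, 0, 0, 0, 0, 0.4],
  ],
)

```text
time: 10.72
position: [0.4645, 0.3664, 0.1669]
ee_rot: [0.998, 0.06, 0.001, -0.0]
wrist_force: [-0.4, -0.8, -2.0]
width: 0.691
gripper_force: 65.2
```

```bash
python3 -c "
from plan import *
im=bot.snapshot('side');cv2.imwrite('pics/s4.png',cv2.resize(im[80:320,210:430,::-1],None,fx=2.4,fy=2.4,interpolation=2))
# bed: dodge arm end from above
plan([(.614,-.107,.19,-.295,.4,22)])"
```

```text
t 10.77 p [0.464  0.3659 0.1659] F [-0.4  0.1 -1.1] w 0.69
max turn 0.27 shift 0.55
[[0, 0, 0.27, 0.11, 0.55, -0.03, 0.4], [0, 0, 0.27, 0.12, 0.55, -0.03, 0.4], [0, 0, 0.27, 0.13, 0.55, -0.03, 0.4], [0, 0, 0.27, 0.14, 0.55, -0.03, 0.4], [0, 0, 0.27, 0.15, 0.54, -0.03, 0.4], [0, 0, 0.27, 0.16, 0.54, -0.03, 0.4], [0, 0, 0.27, 0.17, 0.54, -0.03, 0.4], [0, 0, 0.27, 0.18, 0.53, -0.03, 0.4], [0, 0, 0.27, 0.19, 0.53, -0.03, 0.4], [0, 0, 0.27, 0.2, 0.53, -0.03, 0.4]]
[[0, 0, 0.27, 0.21, 0.52, -0.03, 0.4], [0, 0, 0.27, 0.22, 0.52, -0.02, 0.4], [0, 0, 0.27, 0.23, 0.51, -0.03, 0.4], [0, 0, 0.27, 0.24, 0.51, -0.02, 0.4], [0, 0, 0.27, 0.25, 0.5, -0.03, 0.4], [0, 0, 0.27, 0.26, 0.5, -0.02, 0.4], [0, 0, 0.27, 0.27, 0.5, -0.03, 0.4], [0, 0, 0.27, 0.28, 0.49, -0.02, 0.4], [0, 0, 0.27, 0.29, 0.48, -0.03, 0.4], [0, 0, 0.27, 0.3, 0.48, -0.02, 0.4]]
[[0, 0, 0.27, 0.32, 0.47, -0.03, 0.4], [0.01, 0.01, 0.27, 0.32, 0.47, -0.02, 0.4]]
```

Request:
drive_tool(
  increments=[
    [0, 0, 0.27, 0.11, 0.3, -0.1, 0.4],
    [0, 0, 0.27, 0.12, 0.5, -0.1, 0.4],
    [0, 0, 0.27, 0.13, 0.55, -0.1, 0.4],
    [0, 0, 0.27, 0.14, 0.55, -0.1, 0.4],
    [0, 0, 0.27, 0.15, 0.54, -0.1, 0.4],
    [0, 0, 0.27, 0.16, 0.54, -0.1, 0.4],
    [0, 0, 0.27, 0.17, 0.54, 0, 0.4],
    [0, 0, 0.27, 0.18, 0.53, 0, 0.4],
    [0, 0, 0.27, 0.19, 0.53, 0, 0.4],
    [0, 0, 0.27, 0.2, 0.53, 0, 0.4],
  ],
)

```text
time: 11.6
position: [0.5324, 0.161, 0.1892]
ee_rot: [0.999, -0.036, -0.001, 0.001]
wrist_force: [0.7, 0.8, -2.2]
width: 0.693
gripper_force: 65.2
```

Request:
drive_tool(
  increments=[
    [0, 0, 0.27, 0.21, 0.52, 0, 0.4],
    [0, 0, 0.27, 0.22, 0.52, 0, 0.4],
    [0, 0, 0.27, 0.23, 0.51, 0, 0.4],
    [0, 0, 0.27, 0.24, 0.51, 0, 0.4],
    [0, 0, 0.27, 0.25, 0.5, 0, 0.4],
    [0, 0, 0.27, 0.26, 0.5, 0, 0.4],
    [0, 0, 0.27, 0.27, 0.5, 0, 0.4],
    [0, 0, 0.27, 0.28, 0.49, 0, 0.4],
    [0, 0, 0.27, 0.29, 0.48, 0, 0.4],
    [0, 0, 0.27, 0.3, 0.48, 0, 0.4],
  ],
)

```text
time: 12.43
position: [0.6019, -0.0528, 0.189]
ee_rot: [0.992, -0.13, -0.001, 0.0]
wrist_force: [0.7, 0.5, -0.8]
width: 0.688
gripper_force: 65.2
```

Request:
drive_tool(
  increments=[
    [0, 0, 0.27, 0.32, 0.47, 0, 0.4],
    [0, 0, 0.27, 0.32, 0.47, 0, 0.4],
    [0, 0, 0, 0, 0.2, 0, 0.4],
    [0, 0, 0, 0, 0.1, 0, 0.4],
    [0, 0, 0, 0, 0, 0, 0.4],
    [0, 0, 0, 0, 0, 0, 0.4],
    [0, 0, 0, 0, 0, 0, 0.4],
  ],
)

```text
time: 13.02
position: [0.6137, -0.1029, 0.1898]
ee_rot: [0.989, -0.146, -0.001, -0.001]
wrist_force: [-0.4, 0.3, -1.4]
width: 0.691
gripper_force: 65.2
```

```bash
python3 -c "
from plan import *
s=bot.observe();print(R.from_quat(s['ee_rot']).as_euler('xyz'),s['joint_positions'].round(2))
im=bot.snapshot('top');cv2.imwrite('pics/t5.png',cv2.resize(im[140:280,260:420,::-1],None,fx=4,fy=4,interpolation=2))
plan([(.614,-.107,.08,-.295,.4,7),(.614,-.107,.067,-.295,.4,2)])"
```

```text
[-3.14034118e+00  1.21130172e-03 -2.93059175e-01] [ 0.01  0.77  0.15  1.64 -0.16  0.74 -1.63]
t 13.07 p [ 0.6139 -0.1029  0.19  ] F [ 0.6 -0.5 -1. ] w 0.69
max turn 0.01 shift 0.4
[[0, 0, 0, 0, 0.01, 0.39, 0.4], [0, 0, 0, 0.01, 0.01, 0.39, 0.4], [0, 0, 0.01, 0, 0.02, 0.39, 0.4], [0, 0, 0, 0.01, 0.01, 0.39, 0.4], [-0.01, 0, 0.01, 0, 0.02, 0.4, 0.4], [0, 0.01, 0, 0.01, 0.01, 0.39, 0.4], [-0.01, 0, 0.01, 0, 0.02, 0.4, 0.4], [0, 0, 0, 0, 0, 0.16, 0.4], [0, 0, 0, 0, 0, 0.16, 0.4]]
```

View pics/t5.png

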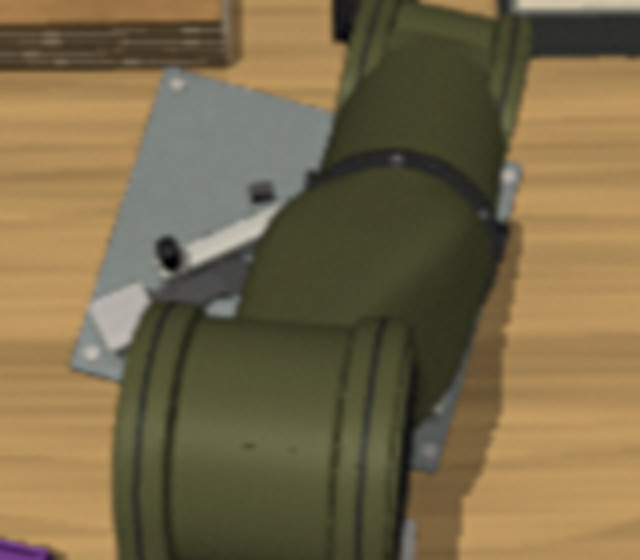

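The top camera is blocked by the arm, but the cocked bar is still held at about (170,255) in the crop. I'll descend.

Request:
drive_tool(
  increments=[
    [0, 0, 0, 0, 0.01, 0.3, 0.4],
    [0, 0, 0, 0.01, 0.01, 0.39, 0.4],
    [0, 0, 0, 0, 0.02, 0.39, 0.4],
    [0, 0, 0, 0.01, 0.01, 0.39, 0.4],
    [0, 0, 0, 0, 0.02, 0.39, 0.4],
    [0, 0, 0, 0.01, 0.01, 0.39, 0.4],
    [0, 0, 0, 0, 0.01, 0.39, 0.4],
    [0, 0, 0, 0, 0, 0.25, 0.4],
    [0, 0, 0, 0, 0, 0, 0.4],
    [0, 0, 0, 0, 0, 0, 0.4],
  ],
)

```text
time: 13.9
position: [0.6141, -0.1079, 0.0743]
ee_rot: [0.989, -0.147, -0.0, -0.0]
wrist_force: [0.8, 0.1, -1.7]
width: 0.688
gripper_force: 65.2
```

Request:
drive_tool(
  increments=[
    [0, 0, 0, 0, 0, 0.1, 0.4],
    [0, 0, 0, 0, 0, 0.1, 0.4],
    [0, 0, 0, 0, 0, 0, 0.4],
    [0, 0, 0, 0, 0, 0, 0.4],
  ],
)

```text
time: 14.23
position: [0.6142, -0.1087, 0.0667]
ee_rot: [0.989, -0.147, 0.0, 0.0]
wrist_force: [0.3, 0.2, -2.1]
width: 0.687
gripper_force: 65.2
```

Request:
drive_tool(
  increments=[
    [0, 0, 0, 0, 0, 0.05, 0.4],
    [0, 0, 0, 0, 0, 0, 0.4],
    [0, 0, 0, 0, 0, 0, 0.4],
  ],
)

```text
time: 14.48
position: [0.6146, -0.1088, 0.0656]
ee_rot: [0.989, -0.147, 0.001, -0.0]
wrist_force: [-1.0, -0.3, 5.0]
width: 0.688
gripper_force: 66.0
```

Request:
drive_tool(
  increments=[
    [0, 0, 0, 0, 0, 0, 0.85],
    [0, 0, 0, 0, 0, 0, 0.85],
    [0, 0, 0, 0, 0, 0, 0.85],
    [0, 0, 0, 0, 0, 0, 0.85],
    [0, 0, 0, 0, 0, -0.25, 0.9],
    [0, 0, 0, 0, 0, -0.5, 0.9],
    [0, 0, 0, 0, 0, -0.7, 0.9],
    [0, 0, 0, 0, 0, -0.7, 0.9],
    [0, 0, 0, 0, 0, -0.7, 0.9],
  ],
)

```text
time: 15.23
position: [0.6139, -0.1087, 0.1802]
ee_rot: [0.989, -0.147, -0.0, 0.0]
wrist_force: [0.6, -0.7, 0.9]
width: 0.9
gripper_force: 0.0
```

```bash
python3 -c "
from plan import *
plan([(.599,.101,.15,-.295,0,10)])"
```

```text
t 15.23 p [ 0.6139 -0.1087  0.1802] F [ 0.6 -0.7  0.9] w 0.9
max turn 0.01 shift 0.5
[[0, 0, 0, -0.19, -0.49, 0.08, 0], [0, 0, 0, -0.19, -0.49, 0.08, 0], [0, 0, 0, -0.19, -0.49, 0.07, 0], [0, 0, 0, -0.19, -0.49, 0.08, 0], [0, 0, 0, -0.19, -0.49, 0.07, 0], [0, 0, 0, -0.19, -0.49, 0.08, 0], [0, 0, 0, -0.19, -0.49, 0.07, 0], [0, 0, 0, -0.18, -0.49, 0.08, 0], [0, 0, 0, -0.19, -0.49, 0.07, 0], [0, 0, -0.01, -0.18, -0.5, 0.08, 0]]
```

Request:
drive_tool(
  increments=[
    [0, 0, 0, -0.19, -0.49, 0.05, 0],
    [0, 0, 0, -0.19, -0.49, 0.05, 0],
    [0, 0, 0, -0.19, -0.49, 0.05, 0],
    [0, 0, 0, -0.19, -0.49, 0.05, 0],
    [0, 0, 0, -0.19, -0.49, 0.05, 0],
    [0, 0, 0, -0.19, -0.49, 0.05, 0],
    [0, 0, 0, -0.19, -0.49, 0.05, 0],
    [0, 0, 0, -0.18, -0.49, 0.05, 0],
    [0, 0, 0, -0.19, -0.49, 0.05, 0],
    [0, 0, 0, -0.18, -0.5, 0.05, 0],
  ],
)

```text
time: 16.07
position: [0.5992, 0.1021, 0.1591]
ee_rot: [0.989, -0.147, 0.0, -0.0]
wrist_force: [0.5, -0.5, -0.3]
width: 0.004
gripper_force: 0.0
```

Request:
drive_tool(
  increments=[
    [0, 0, 0, 0, 0, 0, 0],
    [0, 0, 0, 0, 0, 0, 0],
    [0, 0, 0, 0, 0, 0, 0],
  ],
)

```text
time: 16.32
position: [0.5996, 0.1, 0.159]
ee_rot: [0.989, -0.147, 0.0, 0.001]
wrist_force: [-0.3, 0.1, 0.4]
width: -0.001
gripper_force: 0.0
```

```bash
python3 -c "
from plan import *
im=bot.snapshot('side');cv2.imwrite('pics/s6.png',cv2.resize(im[180:320,300:440,::-1],None,fx=4,fy=4,interpolation=2))
plan([(.599,.101,.082,-.295,0,5)])"
```

```text
t 16.37 p [0.5997 0.0993 0.159 ] F [-0.6  0.1  0.4] w 0.0
max turn 0.01 shift 0.39
[[0, 0, -0.01, -0.01, -0.01, 0.38, 0], [0, 0, -0.01, 0, -0.01, 0.39, 0], [0.01, 0, 0, -0.01, -0.01, 0.38, 0], [0, -0.01, -0.01, 0, 0, 0.39, 0], [0.01, 0, 0, -0.01, -0.01, 0.38, 0]]
```

View pics/s6.png

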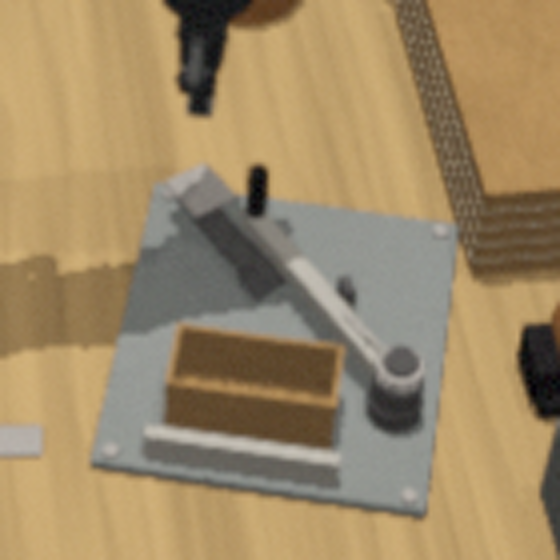

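The carton is upright on the bed, parallel to the fence and near its middle. The arm is cocked and the fingertips are above the pad, so I'll press.

Request:
drive_tool(
  increments=[
    [0, 0, 0, 0, 0, 0.38, 0],
    [0, 0, 0, 0, 0, 0.39, 0],
    [0, 0, 0, 0, 0, 0.38, 0],
    [0, 0, 0, 0, 0, 0.39, 0],
    [0, 0, 0, 0, 0, 0.35, 0],
    [0, 0, 0, 0, 0, 0.15, 0],
    [0, 0, 0, 0, 0, 0.1, 0],
    [0, 0, 0, 0, 0, 0, 0],
  ],
)

```text
time: 17.03
position: [0.5994, 0.1, 0.0727]
ee_rot: [0.989, -0.148, -0.0, 0.0]
wrist_force: [-0.7, 0.5, -0.3]
width: -0.002
gripper_force: 0.0
```

Request:
drive_tool(
  increments=[
    [0, 0, 0, 0, 0, 0.1, 0],
    [0, 0, 0, 0, 0, 0.1, 0],
    [0, 0, 0, 0, 0, 0.05, 0],
    [0, 0, 0, 0, 0, 0, 0],
    [0, 0, 0, 0, 0, 0, 0],
  ],
)

```text
time: 17.45
position: [0.5999, 0.101, 0.0636]
ee_rot: [0.989, -0.147, 0.001, -0.0]
wrist_force: [-0.2, 0.2, 5.4]
width: -0.0
gripper_force: 2.8
```

Request:
drive_tool(
  increments=[
    [0, 0, 0, 0, 0, 0.07, 0],
    [0, 0, 0, 0, 0, 0, 0],
    [0, 0, 0, 0, 0, 0, 0],
  ],
)

```text
time: 17.7
position: [0.5999, 0.101, 0.061]
ee_rot: [0.989, -0.147, 0.001, -0.0]
wrist_force: [-0.5, -1.0, 5.8]
width: 0.001
gripper_force: 3.1
```

Request:
drive_tool(
  increments=[
    [0, 0, 0, 0, 0, -0.3, 0],
    [0, 0, 0, 0, 0, -0.6, 0],
    [0, 0, 0, 0, 0, -0.7, 0],
    [0, 0, 0, 0, 0, -0.7, 0.5],
    [0, 0, 0, 0, 0, -0.5, 0.5],
    [0, 0, 0, 0, 0, 0, 0.5],
    [0, 0, 0, 0, 0, 0, 0.5],
  ],
)

```text
time: 18.28
position: [0.6, 0.1015, 0.1739]
ee_rot: [0.989, -0.147, 0.001, -0.001]
wrist_force: [-0.8, 0.7, 0.0]
width: 0.498
gripper_force: 0.0
```

```bash
python3 -c "
from plan import *
im=bot.snapshot('side');cv2.imwrite('pics/s7.png',cv2.resize(im[180:320,300:440,::-1],None,fx=4,fy=4,interpolation=2))
plan([(.509,-.362,.19,-.16,.5,16)])"
```

```text
t 18.33 p [0.599  0.1014 0.1725] F [ 1.   0.4 -0. ] w 0.5
max turn 0.13 shift 0.74
[[0, 0, -0.12, 0.07, 0.73, -0.03, 0.5], [0, 0, -0.12, 0.07, 0.73, -0.03, 0.5], [0, 0, -0.12, 0.06, 0.74, -0.03, 0.5], [0, 0, -0.12, 0.05, 0.74, -0.03, 0.5], [0, 0, -0.12, 0.05, 0.74, -0.03, 0.5], [0, 0, -0.12, 0.04, 0.74, -0.03, 0.5], [0, 0, -0.12, 0.04, 0.74, -0.03, 0.5], [0, 0, -0.12, 0.03, 0.74, -0.03, 0.5], [0, 0, -0.12, 0.02, 0.74, -0.03, 0.5], [0, 0, -0.12, 0.02, 0.74, -0.02, 0.5]]
[[0, 0, -0.12, 0.01, 0.73, -0.03, 0.5], [0, 0, -0.12, 0.01, 0.74, -0.02, 0.5], [0, 0, -0.12, 0, 0.73, -0.03, 0.5], [0, 0, -0.12, -0.01, 0.74, -0.02, 0.5], [0, 0, -0.13, -0.01, 0.73, -0.03, 0.5], [-0.01, 0, -0.12, -0.03, 0.74, -0.02, 0.5]]
```

View pics/s7.png

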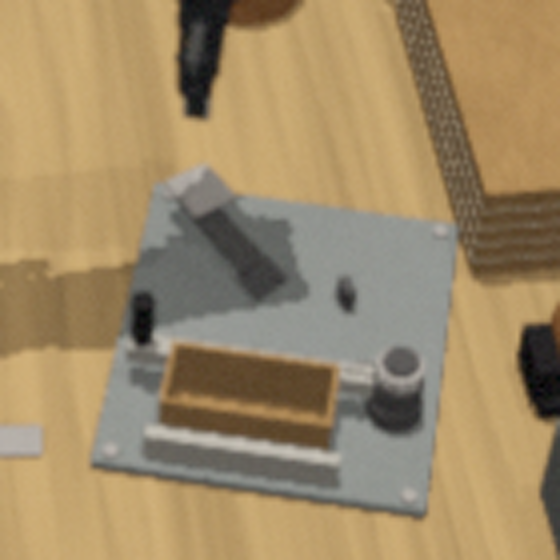

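The carton is clamped flush between the arm and the fence. Its rim corners in the crop are about (173,343), (340,362), (335,405), (162,396). Next I'll fetch the handle.

Request:
drive_tool(
  increments=[
    [0, 0, -0.12, 0.07, 0.4, -0.03, 0.5],
    [0, 0, -0.12, 0.07, 0.73, -0.03, 0.5],
    [0, 0, -0.12, 0.06, 0.74, -0.03, 0.5],
    [0, 0, -0.12, 0.05, 0.74, -0.03, 0.5],
    [0, 0, -0.12, 0.05, 0.74, -0.03, 0.5],
    [0, 0, -0.12, 0.04, 0.74, -0.03, 0.5],
    [0, 0, -0.12, 0.04, 0.74, -0.03, 0.5],
    [0, 0, -0.12, 0.03, 0.74, -0.03, 0.5],
    [0, 0, -0.12, 0.02, 0.74, -0.03, 0.5],
    [0, 0, -0.12, 0.02, 0.74, -0.02, 0.5],
  ],
)

```text
time: 19.17
position: [0.5439, -0.1772, 0.1824]
ee_rot: [0.994, -0.105, -0.002, -0.0]
wrist_force: [0.8, 0.1, -0.2]
width: 0.497
gripper_force: 0.0
```

Request:
drive_tool(
  increments=[
    [0, 0, -0.12, 0.01, 0.73, -0.03, 0.5],
    [0, 0, -0.12, 0.01, 0.74, -0.02, 0.5],
    [0, 0, -0.12, 0, 0.73, -0.03, 0.5],
    [0, 0, -0.12, -0.01, 0.74, -0.02, 0.5],
    [0, 0, -0.13, -0.01, 0.73, -0.03, 0.5],
    [0, 0, -0.12, -0.03, 0.74, -0.02, 0.5],
    [0, 0, 0, 0, 0.33, 0, 0.5],
    [0, 0, 0, 0, 0, 0, 0.5],
    [0, 0, 0, 0, 0, 0, 0.5],
    [0, 0, 0, 0, 0, 0, 0.5],
  ],
)

```text
time: 20.0
position: [0.5095, -0.3595, 0.189]
ee_rot: [0.997, -0.079, -0.0, -0.001]
wrist_force: [-0.1, 0.3, -0.1]
width: 0.5
gripper_force: 0.0
```

```bash
python3 -c "
from plan import *
px=(np.array([(173,343),(340,362),(335,405),(162,396)])+.5)/4-.5+[300,180]
W=ray('side',px,.072);print(W.round(4),W.mean(0))
for d in bot.find_in('side','handle')[:1]:print(d)
s=bot.observe();print(R.from_quat(s['ee_rot']).as_euler('xyz'))
plan([(.509,-.362,.087,-.16,.5,7)])"
```

```text
[[ 0.5561 -0.0833  0.072 ]
 [ 0.6801 -0.1158  0.072 ]
 [ 0.6689 -0.1562  0.072 ]
 [ 0.5411 -0.1334  0.072 ]] [ 0.61152955 -0.12216844  0.072     ]
{'at': [0.5105, -0.3675, 0.0032], 'confidence': 0.75}
[-3.13895891e+00  7.71767159e-04 -1.57251920e-01]
t 20.05 p [ 0.5097 -0.3594  0.1891] F [ 0.5  0.8 -0.4] w 0.5
max turn 0.01 shift 0.37
[[-0.01, 0, 0.01, 0, 0.01, 0.36, 0.5], [0, 0, 0, 0, 0.01, 0.37, 0.5], [-0.01, 0, 0.01, 0, 0.01, 0.36, 0.5], [0, 0, 0, 0, 0.01, 0.37, 0.5], [-0.01, 0, 0.01, 0, 0.01, 0.36, 0.5], [0, 0.01, 0, 0, 0.01, 0.37, 0.5], [-0.01, 0, 0.01, -0.01, 0.01, 0.36, 0.5]]
```

Request:
drive_tool(
  increments=[
    [0, 0, 0, 0, 0.01, 0.36, 0.5],
    [0, 0, 0, 0, 0.01, 0.37, 0.5],
    [0, 0, 0, 0, 0.01, 0.36, 0.5],
    [0, 0, 0, 0, 0.01, 0.37, 0.5],
    [0, 0, 0, 0, 0.01, 0.36, 0.5],
    [0, 0, 0, 0, 0.01, 0.37, 0.5],
    [0, 0, 0, 0, 0, 0.36, 0.5],
    [0, 0, 0, 0, 0, 0, 0.5],
    [0, 0, 0, 0, 0, 0, 0.5],
  ],
)

```text
time: 20.8
position: [0.5087, -0.3627, 0.0872]
ee_rot: [0.997, -0.079, -0.001, -0.001]
wrist_force: [0.3, 1.0, 0.3]
width: 0.499
gripper_force: 0.0
```

Request:
drive_tool(
  increments=[
    [0, 0, 0, 0, 0, 0, 0],
    [0, 0, 0, 0, 0, 0, 0],
    [0, 0, 0, 0, 0, 0, 0],
    [0, 0, 0, 0, 0, 0, 0],
    [0, 0, 0, 0, 0, 0, 0],
    [0, 0, 0, 0, 0, 0, 0],
    [0, 0, 0, 0, 0, 0, 0],
  ],
)

```text
time: 21.38
position: [0.5091, -0.3648, 0.0889]
ee_rot: [0.997, -0.08, 0.001, 0.0]
wrist_force: [-0.7, 1.7, 5.5]
width: 0.117
gripper_force: 58.6
```

Request:
drive_tool(
  increments=[
    [0, 0, 0, 0, 0, -0.25, 0],
    [0, 0, 0, 0, 0, -0.5, 0],
    [0, 0, 0, 0, 0, -0.6, 0],
    [0, 0, 0, 0, 0, -0.6, 0],
    [0, 0, 0, 0, 0, -0.6, 0],
    [0, 0, 0, 0, 0, -0.4, 0],
    [0, 0, 0, 0, 0, 0, 0],
    [0, 0, 0, 0, 0, 0, 0],
  ],
)

```text
time: 22.05
position: [0.5085, -0.3652, 0.2068]
ee_rot: [0.997, -0.08, 0.001, 0.001]
wrist_force: [-0.4, 0.2, -2.4]
width: 0.113
gripper_force: 58.5
```

```bash
python3 -c "
from plan import *
plan([(.610,-.124,.205,-.295,0,14)])"
```

```text
t 22.05 p [ 0.5085 -0.3652  0.2068] F [-0.4  0.2 -2.4] w 0.11
max turn 0.14 shift 0.47
[[0, 0, 0.14, 0.11, -0.45, 0, 0], [0, 0, 0.14, 0.1, -0.46, 0, 0], [0, 0, 0.14, 0.1, -0.46, 0, 0], [0, 0, 0.14, 0.09, -0.46, 0, 0], [0, 0, 0.14, 0.09, -0.46, 0, 0], [0, 0, 0.14, 0.09, -0.46, 0, 0], [0, 0, 0.14, 0.08, -0.46, 0.01, 0], [0, 0, 0.13, 0.08, -0.46, 0, 0], [0, 0, 0.14, 0.07, -0.46, 0.01, 0], [0, -0.01, 0.13, 0.07, -0.46, 0, 0]]
[[0, 0, 0.14, 0.06, -0.46, 0.01, 0], [0, -0.01, 0.13, 0.06, -0.46, 0, 0], [0.01, 0, 0.14, 0.05, -0.47, 0.01, 0], [0, -0.01, 0.13, 0.05, -0.46, 0, 0]]
```

Request:
drive_tool(
  increments=[
    [0, 0, 0.14, 0.11, -0.25, 0, 0],
    [0, 0, 0.14, 0.1, -0.46, 0, 0],
    [0, 0, 0.14, 0.1, -0.46, 0, 0],
    [0, 0, 0.14, 0.09, -0.46, 0, 0],
    [0, 0, 0.14, 0.09, -0.46, 0, 0],
    [0, 0, 0.14, 0.09, -0.46, 0, 0],
    [0, 0, 0.14, 0.08, -0.46, 0, 0],
    [0, 0, 0.13, 0.08, -0.46, 0, 0],
    [0, 0, 0.14, 0.07, -0.46, 0, 0],
    [0, 0, 0.13, 0.07, -0.46, 0, 0],
  ],
)

```text
time: 22.88
position: [0.5784, -0.1976, 0.204]
ee_rot: [0.992, -0.128, -0.002, -0.001]
wrist_force: [0.1, -1.0, -1.0]
width: 0.12
gripper_force: 58.5
```

Request:
drive_tool(
  increments=[
    [0, 0, 0.14, 0.06, -0.46, 0, 0],
    [0, 0, 0.13, 0.06, -0.46, 0, 0],
    [0, 0, 0.14, 0.05, -0.47, 0, 0],
    [0, 0, 0.13, 0.05, -0.46, 0, 0],
    [0, 0, 0, 0, -0.2, 0, 0],
    [0, 0, 0, 0, 0, 0, 0],
    [0, 0, 0, 0, 0, 0, 0],
    [0, 0, 0, 0, 0, 0, 0],
  ],
)

```text
time: 23.55
position: [0.6085, -0.1251, 0.2053]
ee_rot: [0.989, -0.148, -0.001, 0.001]
wrist_force: [0.7, -0.6, -0.6]
width: 0.118
gripper_force: 58.5
```

```bash
python3 -c "
from plan import *
im=bot.snapshot('side');cv2.imwrite('pics/s8.png',cv2.resize(im[150:310,290:450,::-1],None,fx=3.7,fy=3.7,interpolation=2))
s=bot.observe();p=s['position'];r=R.from_quat(s['ee_rot']);print(r.as_euler('xyz'))
print(((proj('side',[p+r.apply([a,b,.003+.084]) for a,b in((-.05,-.018),(-.05,.018),(.05,.018),(.05,-.018))])-[290,150])*3.7).round())
plan([(.610,-.124,.12,-.295,0,8)])"
```

```text
[ 3.13994763e+00  6.00080165e-04 -2.97123799e-01]
[[211. 399.]
 [204. 433.]
 [328. 451.]
 [334. 417.]]
t 23.6 p [ 0.6086 -0.1254  0.2055] F [-0.6  0.1 -0.2] w 0.11
max turn 0.01 shift 0.27
[[0, 0, 0, 0, -0.01, 0.27, 0], [0, 0, 0, 0, -0.01, 0.27, 0], [0, 0, -0.01, 0, 0, 0.27, 0], [0, 0, 0, 0, -0.01, 0.27, 0], [0.01, 0, -0.01, 0.01, 0, 0.26, 0], [0, 0, 0, 0, -0.01, 0.27, 0], [0.01, 0, -0.01, 0.01, 0, 0.26, 0], [0, 0.01, 0, 0, -0.01, 0.27, 0]]
```

View pics/s8.png

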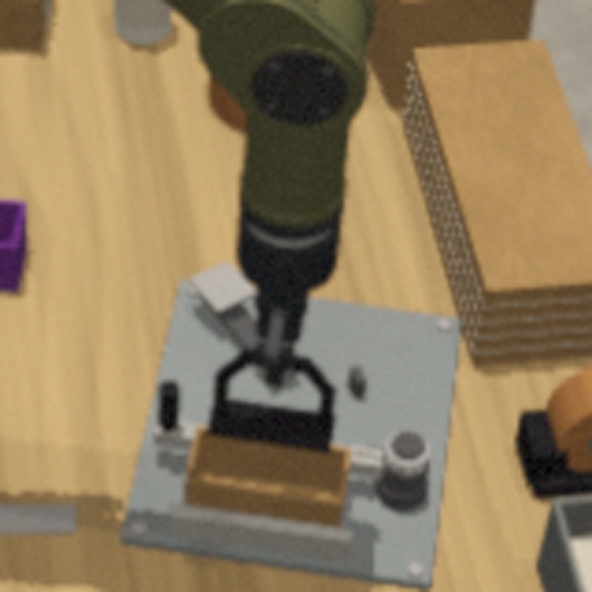

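The handle hangs level and its foot is aligned over the carton. Foot corners at about (211,432) and (330,448) match the predictions within 2 mm. Lowering it.

Request:
drive_tool(
  increments=[
    [0, 0, 0, 0, -0.01, 0.2, 0],
    [0, 0, 0, 0, -0.01, 0.27, 0],
    [0, 0, 0, 0, 0, 0.27, 0],
    [0, 0, 0, 0, -0.01, 0.27, 0],
    [0, 0, 0, 0, 0, 0.26, 0],
    [0, 0, 0, 0, -0.01, 0.27, 0],
    [0, 0, 0, 0, 0, 0.26, 0],
    [0, 0, 0, 0, 0, 0.27, 0],
    [0, 0, 0, 0, 0, 0, 0],
    [0, 0, 0, 0, 0, 0, 0],
  ],
)

```text
time: 24.43
position: [0.6095, -0.1218, 0.1221]
ee_rot: [0.989, -0.147, -0.001, 0.0]
wrist_force: [0.5, -0.3, -0.8]
width: 0.117
gripper_force: 58.5
```

Request:
drive_tool(
  increments=[
    [0, 0, 0, 0, 0, 0.12, 0],
    [0, 0, 0, 0, 0, 0.12, 0],
    [0, 0, 0, 0, 0, 0.08, 0],
    [0, 0, 0, 0, 0, 0, 0],
    [0, 0, 0, 0, 0, 0, 0],
  ],
)

```text
time: 24.85
position: [0.6098, -0.1219, 0.11]
ee_rot: [0.989, -0.147, -0.0, 0.0]
wrist_force: [0.4, -0.0, -0.8]
width: 0.116
gripper_force: 58.5
```

Request:
drive_tool(
  increments=[
    [0, 0, 0, 0, 0.02, 0.05, 0],
    [0, 0, 0, 0, 0.01, 0.05, 0],
    [0, 0, 0, 0, 0, 0.05, 0],
    [0, 0, 0, 0, 0, 0, 0],
    [0, 0, 0, 0, 0, 0, 0],
  ],
)

```text
time: 25.27
position: [0.6098, -0.1227, 0.1048]
ee_rot: [0.989, -0.147, 0.0, -0.0]
wrist_force: [-1.3, 1.4, 4.9]
width: 0.118
gripper_force: 59.1
```

Contact on the carton floor. I'll open gently, then rise.

Request:
drive_tool(
  increments=[
    [0, 0, 0, 0, 0, 0, 0.45],
    [0, 0, 0, 0, 0, 0, 0.45],
    [0, 0, 0, 0, 0, 0, 0.45],
    [0, 0, 0, 0, 0, 0, 0.45],
    [0, 0, 0, 0, 0, -0.3, 0.45],
    [0, 0, 0, 0, 0, -0.6, 0.45],
    [0, 0, 0, 0, 0, -0.7, 0.45],
    [0, 0, 0, 0, 0, -0.8, 0.45],
    [0, 0, 0, 0, 0, -0.8, 0.45],
  ],
)

```text
time: 26.02
position: [0.6092, -0.1231, 0.234]
ee_rot: [0.989, -0.147, -0.0, 0.0]
wrist_force: [0.9, -0.0, 0.9]
width: 0.45
gripper_force: 0.0
```

Request:
drive_tool(
  increments=[
    [0, 0, 0, -0.4, -0.4, -0.3, 0.45],
    [0, 0, 0, -0.4, -0.6, 0, 0.45],
    [0, 0, 0, -0.4, -0.6, 0, 0.45],
    [0, 0, 0, -0.4, -0.6, 0, 0.45],
    [0, 0, 0, 0, -0.3, 0, 0.45],
    [0, 0, 0, 0, 0, 0, 0.45],
    [0, 0, 0, 0, 0, 0, 0.45],
    [0, 0, 0, 0, 0, 0, 0.45],
  ],
)

```text
time: 26.68
position: [0.5778, -0.0111, 0.2445]
ee_rot: [0.989, -0.148, 0.001, 0.001]
wrist_force: [0.0, -1.0, -0.3]
width: 0.447
gripper_force: 0.0
```

```bash
python3 -c "
from plan import *
im=bot.snapshot('side');cv2.imwrite('pics/s9.png',cv2.resize(im[100:400,220:480,::-1],None,fx=2,fy=2,interpolation=2))"
```

```text
(no output)
```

View pics/s9.png

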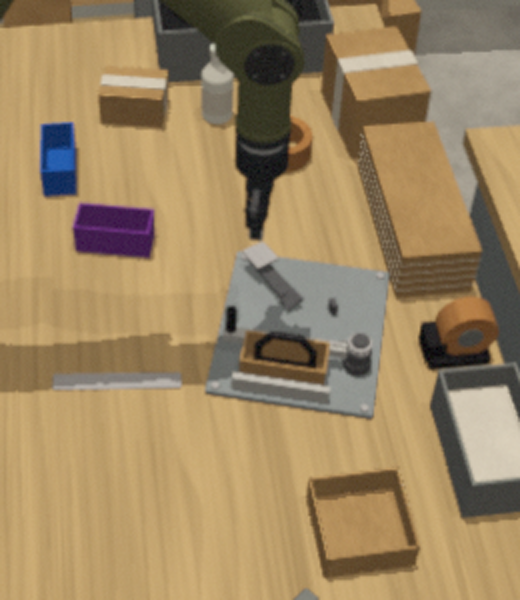

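The handle stands inside the clamped carton at about (285,350), the robot is clear of everything, and the other things are where they were.

```bash
python3 -c "
from bench import bot
print(bot.sign_off())"
```

```text
the job is handed in; nothing more can be done
None
```

The job is handed in at about 27 s of the 72 s: the arm was cocked and released, the carton is clamped flush against the fence, and the handle stands on its foot inside it; the verdict was not shown.

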